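# Hang the long T-handle key back between its neighbours

### The arm

A 6-joint arm with a two-finger parallel gripper is mounted at the origin on a cart in front of the work surface, level with it; the furniture and walls round the work are solid. World frame = base frame: x ahead of the robot, y to its left, z up, the work surface at z = 0. Lengths are in m, angles in rad, forces in N, time in s.
With the tool pointing down it reaches from about 0.375 to 0.9 m from the base axis. Payload 3.1 kg.
Tool frame: the origin (TCP) lies midway between the tips of the shut fingers; the grasp point (between the pads) lies 19 mm behind it; z points along the fingers, y is the line along which they close (so a half turn about z gives the same grasp; the last joint's range is limited). The gripper opens to 87 mm and grips with 3 to 60 N. Pads are 19 mm wide; open, the fingers measure 117 mm over their backs; the gripper's body (75 mm by 190 mm) begins 51 mm behind the grasp point.
Start: joints at [-1.345, 0.527, 1.433, -0, 1.181, -0.178], TCP at [0.246, -0.575, 0.223] pointing down, gripper open.
Joint ranges: [-3.08, 3.08], [-0.75, 2.2], [0.22, 2.44], [-1.43, 4.57], [0, 2.65], [-2.85, 2.85]. Speed limits (rad/s): [2.79, 2.79, 3.14, 3.14, 3.14, 3.14].

### API

Orientations are given as a unit quaternion [w, x, y, z].
In Python, from bench import arm, optics, job gives the robot as it stands.
- The arm moves only by the shell command python3 -m handwheel 'ROWS'. ROWS is a JSON object whose one key "commands" holds one flat list of numbers, 7 for each row, row after row: the shift along the tool's x, y, z in units of 40 mm (1.0 is 40 mm), then the turn, a rotation vector about the tool's x, y, z in units of 6 degrees (1.0 is 6 degrees), then the opening, from -1 (shut) to 1 (fully open). A call has 1 to 5 rows; each row shifts and turns the commanded pose from where the row before left it, along the tool's axes as they then stand; what a row does not reach is not made up. A row lasts 1/12 s, in which the tool goes at most 41.7 mm and 7.16 degrees, less where a joint would pass 70% of its speed; a pose out of reach is approached as far as the arm can. A call is refused whole if a number of a shift passes 1 or a number of a turn 1, either way. A call with a gripper value outside its range is refused whole. The fingers move at their own pace and stop on an object; the grip force is fixed at half the most. Time passes only in rows, so rows that do not move let the fingers close. It gives the time, the measured TCP pose, the force, the opening and the grip force at its end, in the units of the state.
- arm.read_state(): the state, without advancing time (a new reading comes with each control period).
- optics.read_camera(name): name is "scene" or "top"; returns the picture (384x512x3 uint8, red, green, blue); there is no depth.
- optics.camera_params(name): a dict with "intrinsics" (3x3 intrinsics, pixels), "cam_to_world" (4x4, takes a point from camera to world coordinates). Camera axes: x right, y down, z forward; pixel columns grow to the right and rows downward; lengths in m; the calibration is good to about 2 mm. A picture is of the moment at which its call begins. camera_params takes no time and is no camera call.
- job.close_job(): hands the job in; it is judged then, once.
The state is a dict: "time": time; "q": joint angles; "qvel": joint speeds; "tau": joint torques, N m; "tool_pos": TCP position; "ee_rot": TCP orientation; "force": force on the tool from outside, world axes, zero at the start; "wrist_torque": the same for the moment, N m; "width": finger opening in m; "gripper_force": force on a finger pad.
Only numpy, scipy, OpenCV 4.12 (cv2) and the standard library are available. Lean on these libraries where they do the work, as an engineer would, in place of code of your own. Each camera call takes 0.05 s, during which the arm holds its last target. There are 200 camera calls.

### The job

Two T-handle keys stand in the wooden bench block. Take the long one, which stands taller, and hang it upright by its handle on the empty middle pair of hooks of the bench rack, its handle lying level across both hooks in line with its neighbours. Do not knock the keys that hang on either side out of place.

Things in the scene. Friction and masses are not known exactly. Their poses are not given: they have to be found in the camera images.
- long_key: Long T-key, 120 g: black bar handle 74 (y) x 18 (x) x 24 mm tall (z), steel shank 10 mm thick, 100 mm down (collar 16 mm wide, 9 mm long). Origin: middle of the bar's flat underside. Stands in an 11 mm hole 35 mm deep of a fixed 60x150x45 mm wooden block (underside 110 mm above the bench); the other hole, 80 mm to its left or right, holds a short key (bar 50 mm, top at 94 mm).
- empty_hooks (a point): Place for the underside of the long key's bar, midway between the middle hooks, level with their tops (z 125 mm). x into the rack, y left along the rail, z up. Hooks: 6 mm prongs at y -22 and +22 mm from the rail (face x +27 mm, top 2 mm below the prongs' tops) to x -22 mm, ending in tips 14 mm higher at x -32 mm. The bar lies across both, shank down between. Nothing of the rack is higher.
- left_key: T-key hanging loose 92 mm left (+y) of the empty place: black bar handle 74 mm (its y) x 18 (x) x 24 mm tall, steel shank 12 mm thick reaching 90 mm down. Origin: middle of the bar's underside. Stays. An overhead shelf (z 0.55 to 0.64 m) begins 0.60 m from the base axis, nearest ahead to the right.
- right_key: T-key hanging loose 92 mm right (-y) of the empty place: black bar handle 74 mm (its y) x 18 (x) x 24 mm tall, steel shank 8 mm thick reaching 75 mm down. Origin: middle of the bar's underside. Stays. Beyond, right of the bench (x 0.26 y -0.22 to x 0.64 y -0.44 m), a fixed lamp's post and arm rise to z 0.53 m: keep clear when swinging in from the right.

How it is judged:
By the outcome, as a careful person would: the job done as asked, in the order asked, and still so for the second after the job is handed in, with the robot touching nothing.
It also fails if it takes over 45 s, if anything falls off the work surface, if the arm or the gripper's body presses on something with over 40 N, if the wrist force passes 120 N, or if a joint passes its speed limit or range.

## Working session

There is one attempt and no reset: what is moved stays moved. The work goes in short steps, Python scripts to look and compute and a shell command to move; the robot and the scene stay as the last step left them, time stands still between calls to the robot, and variables do not carry over. Pictures are saved under pics/ and viewed, at most 10 in all, crops included, and the job is handed in when it is done.

```bash
ls; mkdir -p pics
python3 - <<'E'
from bench import arm,optics
import cv2,numpy as np
for n in("scene","top"):
    im=optics.read_camera(n);cv2.imwrite(f"pics/{n}0.png",im[:,:,::-1])
    p=optics.camera_params(n);print(n,np.round(p["intrinsics"],1).tolist(),np.round(p["cam_to_world"],3).tolist())
s=arm.read_state();print({k:np.round(v,3).tolist() for k,v in s.items()})
E
```

```text
pics
scene [[409.0, 0.0, 250.8], [0.0, 409.0, 186.6], [0.0, 0.0, 1.0]] [[-0.786, -0.362, 0.501, 0.111], [-0.618, 0.447, -0.647, 0.595], [0.01, -0.818, -0.575, 0.655], [0.0, 0.0, 0.0, 1.0]]
top [[401.3, 0.0, 257.4], [0.0, 401.3, 186.2], [0.0, 0.0, 1.0]] [[0.016, -0.983, 0.183, 0.376], [-1.0, -0.016, 0.005, 0.066], [-0.002, -0.183, -0.983, 1.009], [0.0, 0.0, 0.0, 1.0]]
{'time': 0.1, 'q': [-1.345, 0.528, 1.434, -0.0, 1.181, -0.178], 'qvel': [0.0, -0.003, -0.004, -0.001, -0.0, 0.0], 'tau': [0.0, -44.099, -17.715, 0.064, 0.053, -0.0], 'tool_pos': [0.245, -0.574, 0.222], 'ee_rot': [-0.001, 0.98, 0.201, -0.0], 'force': [-0.098, 0.387, -0.592], 'wrist_torque': [0.032, 0.01, -0.003], 'gripper_force': 0.0, 'width': 0.087}
```

View pics/scene0.png

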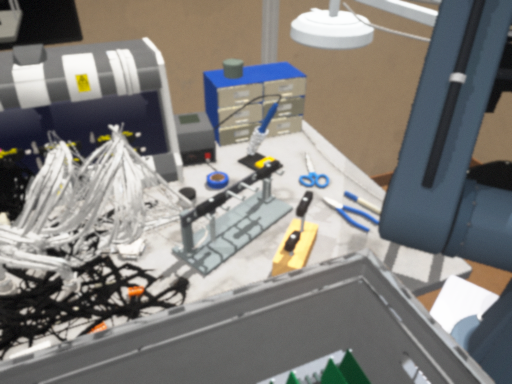

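View pics/top0.png

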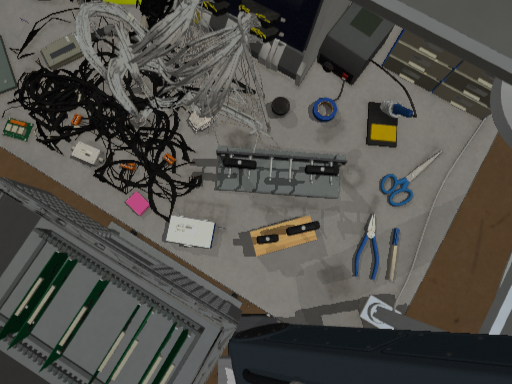

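The scene view shows the yellow block with two black bars at about (293,240) and (305,203), and the rack running from (185,225) to (280,165). In the top view the block is at (283,236), its bars are at (267,239) and (302,229), and the hanging keys are at (239,163) and (321,170). I'll crop in on both.

Run:
```python
import cv2,numpy as np
a=cv2.imread("pics/scene0.png")[145:285,170:330];b=cv2.imread("pics/top0.png")[140:260,200:360]
a=cv2.resize(a,None,fx=4.9,fy=4.2*1.0,interpolation=3) if 0 else cv2.resize(a,None,fx=4,fy=4,interpolation=3)
cv2.imwrite("pics/sc.png",a);cv2.imwrite("pics/tc.png",cv2.resize(b,None,fx=5,fy=5,interpolation=3))
```

```text
(no output)
```

View pics/sc.png

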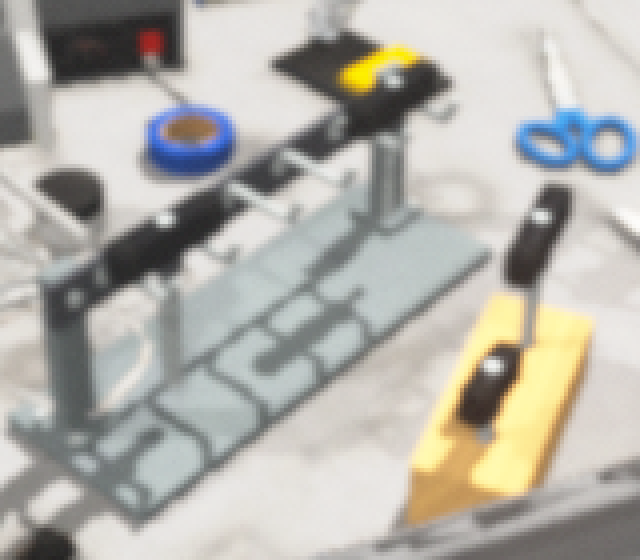

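View pics/tc.png

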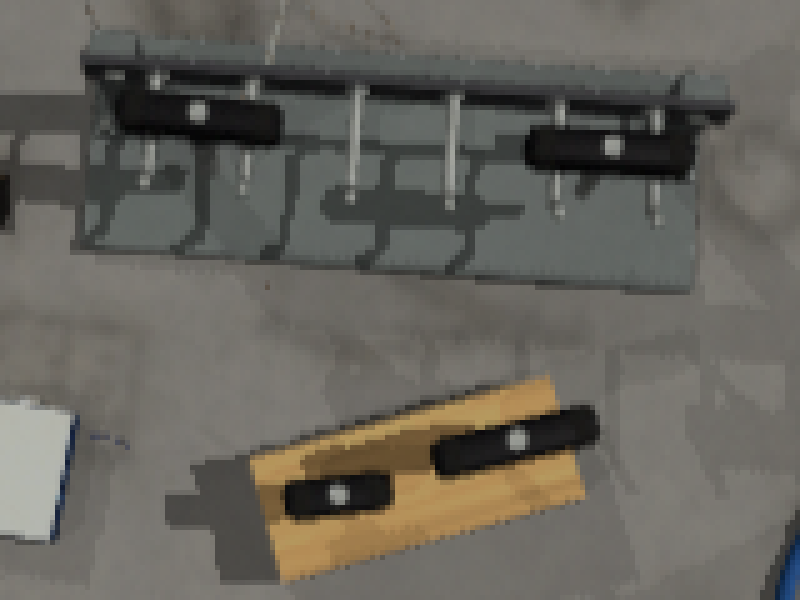

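In the crops, the long key is the right-hand bar from above, with its white dot at crop (517,440), which is (541,216) in the scene crop. The empty prongs run from (360,90) to (350,200) and from (455,97) to (450,207) in the top crop. The hanging keys' dots are at (199,112) and (613,146).

```bash
cat > h.py <<'E'
import cv2,numpy as np
from bench import arm,optics
from scipy.spatial.transform import Rotation as R
P={n:optics.camera_params(n) for n in("scene","top")}
def ray(n,uv):
    K=np.array(P[n]["intrinsics"]);T=np.array(P[n]["cam_to_world"])
    d=T[:3,:3]@np.linalg.solve(K,[uv[0],uv[1],1.]);return T[:3,3],d/np.linalg.norm(d)
def plane(n,uv,z):
    o,d=ray(n,uv);return o+d*(z-o[2])/d[2]
def tri(a,b):
    (o1,d1),(o2,d2)=ray("scene",a),ray("top",b)
    t=np.linalg.lstsq(np.c_[d1,-d2],o2-o1,rcond=None)[0]
    p,q=o1+t[0]*d1,o2+t[1]*d2;return (p+q)/2,np.linalg.norm(p-q)
def pix(w,n):
    T=np.linalg.inv(P[n]["cam_to_world"]);c=P[n]["intrinsics"]@(T[:3,:3]@w+T[:3,3]);return c[:2]/c[2]
def dot(im,uv,r=3):   # centroid of the bright spot near uv
    g=cv2.cvtColor(im,6).astype(float);u,v=np.round(uv).astype(int)
    w=g[v-r:v+r+1,u-r:u+r+1];w=np.clip(w-w.min()-.4*np.ptp(w),0,None)
    y,x=np.mgrid[v-r:v+r+1,u-r:u+r+1];return np.array([(w*x).sum(),(w*y).sum()])/w.sum()
def bar(im,box,thr=60): # dark bar: min-area rect in box (u0,v0,u1,v1)
    u0,v0,u1,v1=box;s=6
    g=cv2.resize(cv2.cvtColor(im[v0:v1,u0:u1],6),None,fx=s,fy=s,interpolation=3)
    m=cv2.morphologyEx((g<thr).astype(np.uint8),cv2.MORPH_CLOSE,np.ones((13,13)))
    c=max(cv2.findContours(m,0,2)[0],key=cv2.contourArea)
    b=cv2.boxPoints(cv2.minAreaRect(c));return (b+.5)/s-.5+[u0,v0]
def axis(b,z): # bar axis direction angle & centre on plane z, from top picture corners
    w=np.array([plane("top",p,z) for p in b]);e=[w[1]-w[0],w[2]-w[1]];L=[np.linalg.norm(x) for x in e]
    l=e[np.argmax(L)];a=np.degrees(np.arctan2(l[1],l[0]))%180;return w.mean(0),a,sorted(L)
E
python3 - <<'E'
from h import *
s,t=cv2.imread("pics/scene0.png"),cv2.imread("pics/top0.png")
np.set_printoptions(precision=4,suppress=True)
K={"long":((304.9,198.6),(302.9,227.6),2,(283,218,322,238)),"short":((294,236.6),(267.5,238.5),2,(254,232,281,246)),"left":((211,199),(239.4,162),2,None),"right":((268,163.5),(322.2,168.8),2,None)}
D={}
for k,(a,b,r,bx) in K.items():
    A,B=dot(s,a,r),dot(t,b,r);D[k]=tri(A,B)[0];print(k,A,B,tri(A,B))
    if bx: print("  bar",axis(bar(t,bx),D[k][2]))
for th in(35,45,60,75): print(th,axis(bar(t,(283,218,322,238),th),D["long"][2]))
d=D["left"]-D["right"];print("rail",np.degrees(np.arctan2(d[1],d[0])),np.linalg.norm(d),(D["left"]+D["right"])/2)
c=lambda u,v:(u/5-.4+200,v/5-.4+140)
for n,p in(("rootL",(360,90)),("tipL",(350,200)),("rootR",(455,97)),("tipR",(450,207))): print(n,plane("top",c(*p),.125 if"root"in n else .139))
e=lambda u,v:(u/4-.4+170,v/4-.4+145)
print("roots tri",tri(e(228,190),c(360,90)),tri(e(284,160),c(455,97)))
for n in("tipL","tipR"):
    p=dict(tipL=(350,200),tipR=(450,207))[n];q=pix(plane("top",c(*p),.139),"scene");print(n,"scenecrop",(q-[170,145]+.4)*4)
E
```

```text
long [304.5911 198.561 ] [303.0447 227.5519] (array([ 0.4495, -0.0311,  0.1318]), np.float64(1.9435269617502792e-05))
  bar (array([ 0.449 , -0.0297,  0.1318]), np.float64(103.85588936364154), [np.float64(0.01958779769390468), np.float64(0.0762213295543995)])
short [293.0677 236.092 ] [267.2125 238.5286] (array([0.426 , 0.0455, 0.0917]), np.float64(0.0014121816284699948))
  bar (array([0.4267, 0.0463, 0.0917]), np.float64(98.00646901582034), [np.float64(0.019439236576627956), np.float64(0.05207374033434149)])
left [210.3902 198.7365] [239.05   161.8211] (array([0.5907, 0.1111, 0.1478]), np.float64(0.00035906670752346777))
right [267.3517 163.8283] [321.9871 168.7383] (array([ 0.578 , -0.0712,  0.1493]), np.float64(0.0007231459363244043))
35 (array([ 0.4489, -0.0299,  0.1318]), np.float64(102.75733682771339), [np.float64(0.018365154720819652), np.float64(0.07571931478636386)])
45 (array([ 0.4487, -0.0297,  0.1318]), np.float64(103.13071925900702), [np.float64(0.01903828087730493), np.float64(0.07618889533319828)])
60 (array([ 0.449 , -0.0297,  0.1318]), np.float64(103.85588936364154), [np.float64(0.01958779769390468), np.float64(0.0762213295543995)])
75 (array([ 0.4488, -0.0302,  0.1318]), np.float64(102.18647562515977), [np.float64(0.021726817629815556), np.float64(0.07702401339036961)])
rail 86.02807012425369 0.182812246825339 [0.5843 0.0199 0.1486]
rootL [0.6075 0.0388 0.125 ]
tipL [0.5536 0.0431 0.139 ]
rootR [ 0.6049 -0.0044  0.125 ]
tipR [ 0.5512 -0.0011  0.139 ]
roots tri (array([0.6102, 0.0385, 0.1149]), np.float64(6.734839906765894e-05)) (array([ 0.6071, -0.0058,  0.1131]), np.float64(0.0020166524836265076))
tipL scenecrop [301.3111 196.491 ]
tipR scenecrop [355.0749 161.3904]
```

```bash
cat >> h.py <<'E'
def go(p,yaw):  # print shift (40 mm units) and turn (6 deg units) from now to TCP p, tool down, tool-x at yaw deg
    s=arm.read_state();q=s["ee_rot"];r=R.from_quat([q[1],q[2],q[3],q[0]])
    y=np.radians(yaw);T=R.from_matrix(np.c_[[np.cos(y),np.sin(y),0],[np.sin(y),-np.cos(y),0],[0,0,-1]])
    print("t",round(s["time"],2),"pos",np.round(s["tool_pos"],4),"F",np.round(s["force"],1),"w",round(s["width"],4))
    print("shift",np.round(r.inv().apply(np.array(p)-s["tool_pos"])/.04,2),"turn",np.round((r.inv()*T).as_rotvec(degrees=True)/6,2))
E
python3 -m handwheel '{"commands":[0,-1,-0.8,0,0,0,1, 0,-1,-0.8,0,0,0,1, 0,-1,-0.8,0,0,0,1, 0,-1,-0.8,0,0,0,1, 0,-1,-0.8,0,0,0,1]}'
python3 -m handwheel '{"commands":[0,0,-1,0,0,-1,1, 0,0,-1,0,0,-1,1, 0,0,-1,0,0,-1,1, 0,0,-1,0,0,-1,1, 0,0,-1,0,0,-1,1]}'
python3 -m handwheel '{"commands":[0,0,-1,0,0,-1,1, 0,0,0,0,0,-1,1, 0,0,0,0,0,-1,1, 0,0,0,0,0,-1,1, 0,0,0,0,0,-1,1]}'
python3 - <<'E'
from h import *
go([.33,-.26,.62],103.3)
print(np.round(arm.read_state()["q"],3))
# rack direction from edges in the top picture
t=cv2.cvtColor(cv2.imread("pics/top0.png"),6)
def edge(us,v0,v1,z,sign):
    w=[]
    for u in us:
        g=np.diff(cv2.GaussianBlur(t,(3,3),0)[v0:v1,u].astype(float))*sign;i=int(np.argmax(g))
        w.append(plane("top",(u,v0+i+.5),z)[:2])
    w=np.array(w);l=cv2.fitLine(w.astype(np.float32),cv2.DIST_HUBER,0,.001,.001).ravel();print("edge",np.degrees(np.arctan2(l[1],l[0]))%180,l)
edge(range(220,335),184,202,0.0,1); edge(range(250,300),150,160,.123,-1)
for b in((220,156,260,171),(303,162,341,180)): print(axis(bar(cv2.imread("pics/top0.png"),b,45),.149))
E
```

```text
time: 0.52
tool_pos: [0.1811, -0.4232, 0.353]
ee_rot: [-0.001, 0.98, 0.201, -0.0]
force: [-0.9, 0.0, 1.3]
width: 0.0869
gripper_force: 0.0
time: 0.93
tool_pos: [0.1815, -0.4242, 0.5545]
ee_rot: [-0.0, 0.893, 0.45, 0.0]
force: [0.8, -1.8, 0.5]
width: 0.0868
gripper_force: 0.0
time: 1.35
tool_pos: [0.1816, -0.4249, 0.5925]
ee_rot: [-0.0, 0.746, 0.665, 0.0]
force: [0.3, -0.6, -0.1]
width: 0.0872
gripper_force: 0.0
t 1.35 pos [ 0.1816 -0.4249  0.5925] F [ 0.3 -0.6 -0.1] w 0.0872
shift [ 4.52  3.21 -0.69] turn [-0.   -0.01 -3.31]
[-1.409  0.072  1.124  0.     1.946 -1.295]
edge 86.44876 [0.06194101 0.99807984 0.5464645  0.06221945]
edge 88.32156 [0.02929002 0.99957097 0.61272776 0.02462306]
(array([0.58786838, 0.11341806, 0.149     ]), np.float64(90.89840623594745), [np.float64(0.033618888805008205), np.float64(0.08148235088130042)])
(array([ 0.57831868, -0.07040063,  0.149     ]), np.float64(90.90009450904319), [np.float64(0.031200559772604938), np.float64(0.08339236542344293)])
```

```bash
python3 -m handwheel '{"commands":[0,0,-0.3,0,0,-0.8,1, 0,0,-0.3,0,0,-0.9,1, 0,0,-0.2,0,0,-0.8,1, 0,0,0,0,0,-0.8,1]}' | head -3
python3 -m handwheel '{"commands":[0.6,0.9,0,0,0,0,1, 0.6,0.9,0,0,0,0,1, 0.6,0.9,0,0,0,0,1, 0.6,0.9,0,0,0,0,1, 0.6,0.9,0,0,0,0,1]}' | head -4
python3 -m handwheel '{"commands":[0.9,0.7,0,0,0,0,1, 0.9,0.7,0,0,0,0,1, 0.9,0.7,0,0,0,0,1, 0.9,0.7,0,0,0,0,1, 0.9,0.7,0,0,0,0,1]}' | head -4
python3 - <<'E'
from h import *
go([.4492,-.0304,.20],103.3)
print(np.round(arm.read_state()["q"],3))
E
```

```text
time: 1.68
tool_pos: [0.1817, -0.4253, 0.6261]
ee_rot: [0.001, 0.621, 0.784, -0.001]
time: 2.1
tool_pos: [0.3254, -0.272, 0.6244]
ee_rot: [-0.0, 0.623, 0.782, 0.0]
force: [0.1, -1.1, 0.4]
time: 2.52
tool_pos: [0.4127, -0.0826, 0.6245]
ee_rot: [-0.0, 0.623, 0.782, -0.0]
force: [1.0, -0.5, -0.8]
t 2.52 pos [ 0.4127 -0.0826  0.6245] F [ 1.  -0.5 -0.8] w 0.0866
shift [ 1.07  1.18 10.61] turn [-0.   -0.   -0.06]
[-0.464  0.006  1.114 -0.     2.021 -0.69 ]
```

```bash
python3 -m handwheel '{"commands":[0.3,0.3,0.9,0,0,0,1, 0.3,0.3,0.9,0,0,0,1, 0.3,0.3,0.9,0,0,0,1, 0.2,0.3,0.9,0,0,0,1, 0,0,0.9,0,0,0,1]}' | head -4
python3 -m handwheel '{"commands":[0,0,0.9,0,0,0,1, 0,0,0.9,0,0,0,1, 0,0,0.9,0,0,0,1, 0,0,0.9,0,0,0,1, 0,0,0.9,0,0,0,1]}' | head -4
python3 -m handwheel '{"commands":[0,0,0.9,0,0,0,1, 0,0,0.5,0,0,0,1, 0,0,0,0,0,0,1, 0,0,0,0,0,0,1]}' | head -4
python3 - <<'E'
from h import *
go([.4492,-.0304,.115],103.3)
for n in("scene","top"): cv2.imwrite(f"pics/{n}1.png",optics.read_camera(n)[:,:,::-1])
a=cv2.imread("pics/scene1.png")[120:285,190:370];b=cv2.imread("pics/top1.png")[140:260,200:340]
cv2.imwrite("pics/c1.png",np.hstack([cv2.resize(a,(400,366),interpolation=3),cv2.resize(b,(400,366),interpolation=3)]))
E
```

```text
time: 2.93
tool_pos: [0.4501, -0.0291, 0.4426]
ee_rot: [-0.0, 0.622, 0.783, 0.001]
force: [-0.3, 1.3, 0.1]
time: 3.35
tool_pos: [0.449, -0.0308, 0.2631]
ee_rot: [0.0, 0.623, 0.782, 0.0]
force: [-0.5, -0.7, 0.1]
time: 3.68
tool_pos: [0.4489, -0.0309, 0.208]
ee_rot: [-0.001, 0.623, 0.782, -0.001]
force: [0.1, -0.0, -0.0]
t 3.68 pos [ 0.4489 -0.0309  0.208 ] F [ 0.1 -0.  -0. ] w 0.0869
shift [0.01 0.02 2.32] turn [-0.03 -0.02 -0.06]
```

View pics/c1.png

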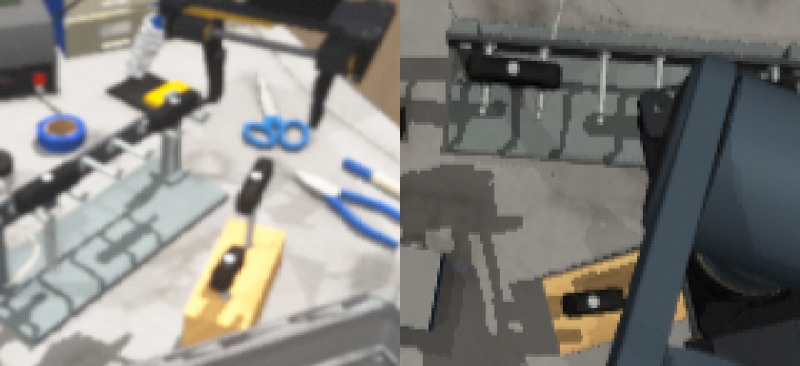

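The scene crop shows the fingers at (210,60) and (320,90), straddling the long bar at (255,185). The top crop shows the arm covering the key, with the rack undisturbed. I'll go down and grip.

```bash
python3 -m handwheel '{"commands":[0,0,0.6,0,0,0,1, 0,0,0.6,0,0,0,1, 0,0,0.6,0,0,0,1, 0,0,0.55,0,0,0,1, 0,0,0,0,0,0,1]}' | sed -n '2p;4p'
python3 -m handwheel '{"commands":[0,0,0,0,0,0,-1, 0,0,0,0,0,0,-1, 0,0,0,0,0,0,-1, 0,0,0,0,0,0,-1, 0,0,0,0,0,0,-1]}'
python3 -m handwheel '{"commands":[0,0,0,0,0,0,-1, 0,0,0,0,0,0,-1, 0,0,0,0,0,0,-1]}'
```

```text
tool_pos: [0.449, -0.031, 0.1135]
force: [-0.3, 0.0, -0.1]
time: 4.62
tool_pos: [0.4503, -0.0313, 0.1158]
ee_rot: [0.001, 0.623, 0.782, 0.0]
force: [0.1, 1.0, 0.3]
width: 0.0612
gripper_force: 0.0
time: 4.87
tool_pos: [0.4496, -0.0312, 0.1149]
ee_rot: [0.0, 0.623, 0.782, 0.0]
force: [-0.9, 0.7, -0.0]
width: 0.0417
gripper_force: 0.0
```

```bash
python3 -m handwheel '{"commands":[0,0,0,0,0,0,-1, 0,0,0,0,0,0,-1, 0,0,0,0,0,0,-1, 0,0,0,0,0,0,-1, 0,0,0,0,0,0,-1]}' | tail -3
python3 -m handwheel '{"commands":[0,0,0,0,0,0,-1, 0,0,0,0,0,0,-1]}'
```

```text
force: [0.3, -0.5, -1.0]
width: 0.0179
gripper_force: 29.9
time: 5.45
tool_pos: [0.4495, -0.0311, 0.1146]
ee_rot: [-0.0, 0.623, 0.782, 0.0]
force: [1.3, 0.1, -1.4]
width: 0.0176
gripper_force: 29.9
```

```bash
python3 -m handwheel '{"commands":[0,0,-0.2,0,0,0,-1, 0,0,-0.4,0,0,0,-1, 0,0,-0.4,0,0,0,-1, 0,0,-0.4,0,0,0,-1, 0,0,-0.4,0,0,0,-1]}' 
python3 -m handwheel '{"commands":[0,0,-0.5,0,0,0,-1, 0,0,-0.5,0,0,0,-1, 0,0,-0.5,0,0,0,-1, 0,0,-0.5,0,0,0,-1, 0,0,-0.2,0,0,0,-1]}'
python3 - <<'E'
from h import *
cv2.imwrite("pics/scene2.png",optics.read_camera("scene")[:,:,::-1])
a=cv2.imread("pics/scene2.png")[90:280,170:350]
cv2.imwrite("pics/c2.png",cv2.resize(a,None,fx=3,fy=3,interpolation=3))
go([.5828,.0195,.24],87.3)
E
```

```text
time: 5.87
tool_pos: [0.4489, -0.031, 0.1877]
ee_rot: [-0.0, 0.623, 0.782, -0.0]
force: [-0.1, -0.2, -0.7]
width: 0.0178
gripper_force: 29.9
time: 6.28
tool_pos: [0.4503, -0.0313, 0.2775]
ee_rot: [0.002, 0.623, 0.782, 0.001]
force: [0.1, 0.5, -1.6]
width: 0.0179
gripper_force: 29.9
t 6.33 pos [ 0.4508 -0.0315  0.2778] F [ 0.6 -0.  -1. ] w 0.0175
shift [0.51 3.5  0.96] turn [0.05 0.02 2.61]
```

View pics/c2.png

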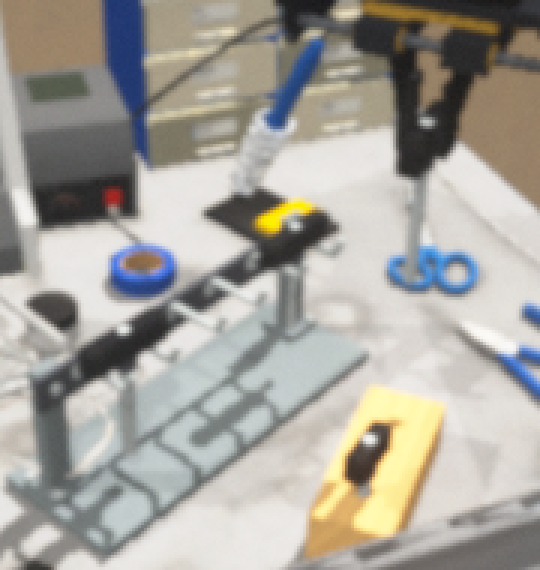

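The key hangs plumb in the gripper, with the shank at crop (413,180–285) and the dot at (427,122). The short key is still in the block.

```bash
python3 -m handwheel '{"commands":[0,0,0,0,0,0.9,-1, 0,0,0,0,0,0.9,-1, 0,0,0,0,0,0.9,-1, 0,0,0,0,0,0,-1]}' |sed -n 2,3p
python3 -m handwheel '{"commands":[0.3,0.6,0,0,0,0,-1, 0.4,0.8,0,0,0,0,-1, 0.4,0.8,0,0,0,0,-1, 0.25,0.7,0,0,0,0,-1, 0.1,0.3,0,0,0,0,-1]}' |sed -n 2,3p
python3 -m handwheel '{"commands":[0,0,0,0,0,0,-1, 0,0,0,0,0,0,-1, 0,0,0,0,0,0,-1]}'
python3 - <<'E'
from h import *
go([.582,.0193,.17],86.7)
for n in("scene","top"): cv2.imwrite(f"pics/{n}3.png",optics.read_camera(n)[:,:,::-1])
a=cv2.imread("pics/scene3.png")[90:250,170:330];b=cv2.imread("pics/top3.png")[110:210,200:360]
cv2.imwrite("pics/c3.png",np.hstack([cv2.resize(a,(400,400),interpolation=3),cv2.copyMakeBorder(cv2.resize(b,(400,250),interpolation=3),0,150,0,0,0)]))
E
```

```text
tool_pos: [0.4486, -0.0308, 0.2737]
ee_rot: [-0.001, 0.728, 0.686, -0.001]
tool_pos: [0.584, 0.0207, 0.2736]
ee_rot: [0.0, 0.726, 0.688, 0.001]
time: 7.33
tool_pos: [0.5789, 0.0195, 0.2736]
ee_rot: [-0.001, 0.727, 0.687, -0.001]
force: [-0.0, 0.0, -1.9]
width: 0.018
gripper_force: 29.9
t 7.33 pos [0.5789 0.0195 0.2736] F [-0.   0.  -1.9] w 0.018
shift [-0.    0.09  2.59] turn [-0.03 -0.    0.02]
```

View pics/c3.png

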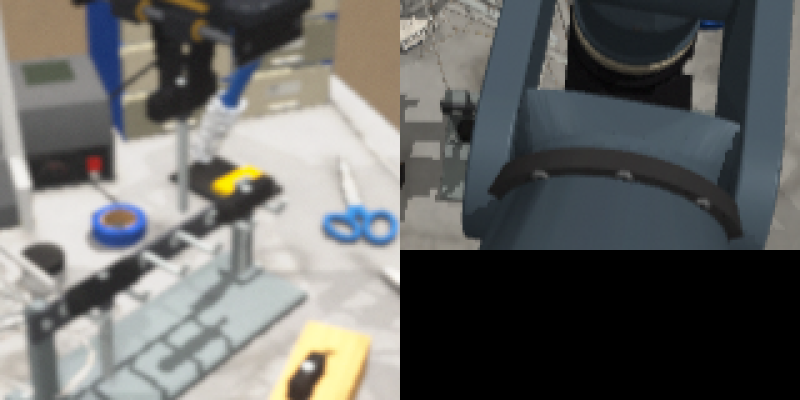

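The scene crop shows the shank tip at (183,208), above the middle prongs at (140–215,240). The top view is blocked by the arm. I'll go down to just above the hooks.

```bash
python3 -m handwheel '{"commands":[0,0.08,0.4,0,0,0,-1, 0,0,0.6,0,0,0,-1, 0,0,0.6,0,0,0,-1, 0,0,0.6,0,0,0,-1, 0,0,0.5,0,0,0,-1]}' |sed -n '2p;4p'
python3 -m handwheel '{"commands":[0,0,0.4,0,0,0,-1, 0,0,0.2,0,0,0,-1, 0,0,0,0,0,0,-1, 0,0,0,0,0,0,-1]}' |sed -n '2,4p'
python3 - <<'E'
from h import *
go([.582,.0193,.1296],86.7)
for n in("scene",): cv2.imwrite(f"pics/{n}4.png",optics.read_camera(n)[:,:,::-1])
a=cv2.imread("pics/scene4.png")[120:240,180:320]
cv2.imwrite("pics/c4.png",cv2.resize(a,None,fx=5,fy=5,interpolation=3))
for k in("L","R"):
    o=np.array([.582,.0193,.129]);o[:2]+=(.037 if k=="L" else -.037)*np.array([.0576,.998]);print(k,(pix(o,"scene")-[180,120]+.5)*5)
E
```

```text
tool_pos: [0.5824, 0.019, 0.1657]
force: [-0.5, 0.6, -1.6]
tool_pos: [0.5837, 0.019, 0.1431]
ee_rot: [0.0, 0.727, 0.687, 0.0]
force: [0.5, 0.1, -1.2]
t 8.18 pos [0.5837 0.019  0.1431] F [ 0.5  0.1 -1.2] w 0.018
shift [ 0.   -0.04  0.34] turn [0. 0. 0.]
L [253.37388797 377.52267434]
R [365.73581994 306.50957724]
```

View pics/c4.png

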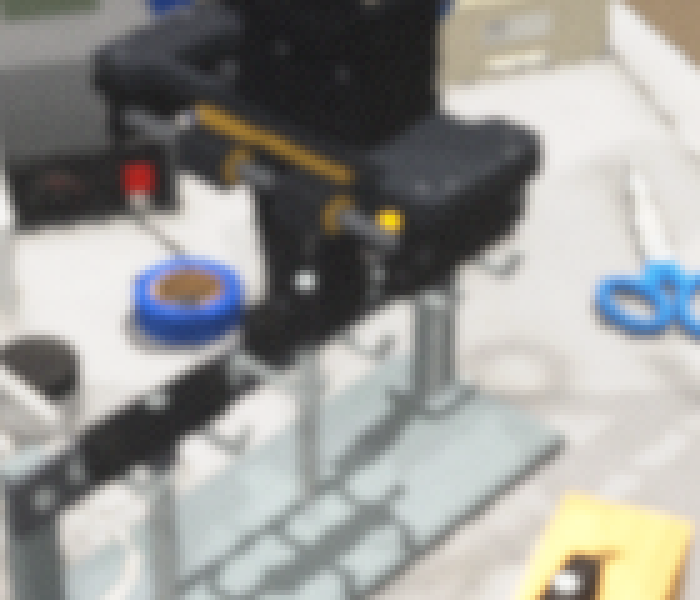

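The key now hangs over the middle hooks, with its shank at (312,350–490) between the prong at (245,365) and the prong tip at (380,345). The left key, dot at (158,398), is unmoved. I'll creep down to contact.

```bash
python3 -m handwheel '{"commands":[0,-0.03,0.1,0,0,0,-1, 0,0,0.1,0,0,0,-1, 0,0,0.05,0,0,0,-1, 0,0,0,0,0,0,-1]}' |sed -n '2p;4p'
python3 -m handwheel '{"commands":[0,0,0.04,0,0,0,-1, 0,0,0,0,0,0,-1]}' |sed -n '2p;4p'
python3 -m handwheel '{"commands":[0,0,0.03,0,0,0,-1, 0,0,0,0,0,0,-1]}' |sed -n '2p;4p'
```

```text
tool_pos: [0.5823, 0.0194, 0.1325]
force: [-0.2, -0.2, -1.9]
tool_pos: [0.5826, 0.0194, 0.131]
force: [0.2, -1.0, 0.0]
tool_pos: [0.5826, 0.0194, 0.1297]
force: [-0.5, -0.1, -1.7]
```

```bash
python3 -m handwheel '{"commands":[0,0,0.03,0,0,0,-1, 0,0,0,0,0,0,-1, 0,0,0,0,0,0,-1]}' |sed -n '2p;4p'
python3 -m handwheel '{"commands":[0,0,0.03,0,0,0,-1, 0,0,0,0,0,0,-1, 0,0,0,0,0,0,-1]}' |sed -n '2p;4p'
```

```text
tool_pos: [0.5827, 0.0194, 0.1296]
force: [-2.8, -0.8, 6.0]
tool_pos: [0.5827, 0.0194, 0.1295]
force: [-3.5, 0.1, 11.4]
```

Contact. I'll ease off, open partway, then lift straight out.

```bash
python3 -m handwheel '{"commands":[0,0,-0.05,0,0,0,-1, 0,0,0,0,0,0,-1, 0,0,0,0,0,0,-0.3, 0,0,0,0,0,0,-0.3, 0,0,0,0,0,0,-0.3]}' |sed -n '2p;4,5p'
python3 -m handwheel '{"commands":[0,0,0,0,0,0,-0.3, 0,0,0,0,0,0,-0.3, 0,0,0,0,0,0,-0.3, 0,0,0,0,0,0,-0.3]}' |sed -n '2p;4,6p'
```

```text
tool_pos: [0.5827, 0.0193, 0.1292]
force: [0.1, -0.2, -0.0]
width: 0.0283
tool_pos: [0.5826, 0.0194, 0.1294]
force: [0.7, 0.9, -0.0]
width: 0.0306
gripper_force: 0.0
```

```bash
python3 -m handwheel '{"commands":[0,0,-0.2,0,0,0,-0.3, 0,0,-0.4,0,0,0,-0.3, 0,0,-0.5,0,0,0,-0.3, 0,0,-0.9,0,0,0,-0.3, 0,0,-0.9,0,0,0,-0.3]}' |sed -n '2p;4p'
python3 -m handwheel '{"commands":[0,0,-0.9,0,0,0,-0.3, 0,0,-0.9,0,0,0,-0.3, 0,0,-0.9,0,0,0,-0.3, 0,-0.6,-0.2,0,0,0,-0.3, 0,-0.9,0,0,0,0,-0.3]}' |sed -n '2p;4p'
python3 -m handwheel '{"commands":[0.5,-0.8,0,0,0,0,-0.3, 0.8,-0.5,0,0,0,0,-0.3, 0.9,0,0,0,0,0,-0.3, 0.9,0,0,0,0,0,-0.3, 0.9,0,0,0,0,0,-0.3]}' |sed -n '2p;4p'
python3 -m handwheel '{"commands":[0.4,0,0,0,0,0,-0.3, 0,0,0,0,0,0,-0.3]}' |sed -n '1,2p;4p'
python3 - <<'E'
from h import *
for n in("scene","top"): cv2.imwrite(f"pics/{n}5.png",optics.read_camera(n)[:,:,::-1])
a=cv2.imread("pics/scene5.png")[140:250,175:305];b=cv2.imread("pics/top5.png")[145:205,205:355]
cv2.imwrite("pics/c5.png",np.vstack([cv2.resize(a,(400,338),interpolation=3),cv2.resize(b,(400,160),interpolation=3)]))
E
```

```text
tool_pos: [0.5816, 0.0195, 0.2462]
force: [1.6, 0.1, -0.1]
tool_pos: [0.5266, 0.022, 0.366]
force: [-0.0, 0.1, -0.4]
tool_pos: [0.4792, 0.1868, 0.3628]
force: [0.5, -0.1, 0.8]
time: 11.57
tool_pos: [0.4804, 0.2047, 0.3621]
force: [-0.3, -2.3, 0.6]
```

View pics/c5.png

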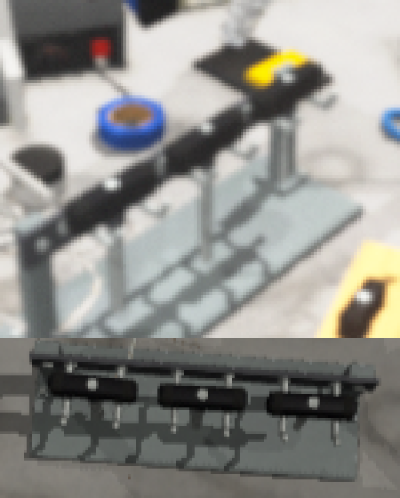

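All three keys hang level in a row, with dots in the top crop at (92,383), (202,394) and (313,402). The short key is still in its block. I'll check the numbers before handing in.

Run:
```python
from h import *
s,t=cv2.imread("pics/scene5.png"),cv2.imread("pics/top5.png")
for k,a,b in(("left",(211,199),(239.4,162)),("right",(268,163.5),(322.2,168.8)),("long",(175+207/3.08-.4,140+129/3.08-.4),(205+202/2.667-.4,145+(394-338)/2.667-.4))):
    A,B=dot(s,a,2),dot(t,b,2);print(k,A,B,np.round(tri(A,B)[0],4))
```

```text
left [210.41354213 198.8233348 ] [239.05382522 161.82038101] [0.5907 0.1111 0.1476]
right [267.28449744 163.64735945] [321.98512397 168.74214876] [ 0.578  -0.0711  0.1499]
long [241.22014489 180.4363169 ] [280.52763234 165.67626527] [0.5833 0.0195 0.1482]
```

```bash
python3 -c "
from bench import job;print(job.close_job())"
```

```text
the job is handed in; nothing more can be done
None
```

The long key hangs upright on the middle hooks, level and in line with its neighbours; camera measurements show neither neighbouring key moved, and the job was handed in at about 12 s with the gripper clear.

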